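# Pop the doughnut cutter out of its dock and trap it on the chute

### The job

Release the small steel doughnut cutter from its spring dock: press the wide black key beside the sloping chute all the way down with one finger, and with the other finger stop the popped-up cutter as it slides, so that it rests against the finger wholly on the chute, clear of its socket and short of the open end above the crumb pan. It slides the moment it pops, so have the second finger standing in the chute before the key goes down. Do not pick the cutter up, tip it over or pinch it out, leave everything else where it stands, and finish with the finger still holding the cutter back on the chute.

Things in the scene. Friction and masses are not known exactly. Their poses are not given: they have to be found in the camera images.
- chute: Fixed sloping steel channel, slippery, 50 mm wide inside, side walls 3 mm thick, 14 mm above its floor. Origin: centre of the cutter's socket at its upper end, at floor level, 98 mm above the table. Axes: x down the chute, 0.40 rad below level; y level, across, towards the key; z square to the floor. Socket: recess x -25 to 25 mm, 7 mm deep. Floor: x 25 to 165 mm. The dock never moves.
- chute_floor (a point): Point on the chute floor, on its centre line, 115 mm down the chute from the socket's centre and beside the key; about 53 mm above the table. A good place for the trapping finger, which may stand 85 to 155 mm down the chute; the cutter is too wide to pass beside it.
- chute_end (a point): Centre of the floor's edge at the open lower end of the chute (165 mm down it), about 34 mm above the table, above a shallow steel crumb pan.
- key_top (a point): Centre of the top of the dock's black press key, a level plate 50 x 50 mm, edges along the chute, 60 mm across from point chute_floor. Its top is 74 mm above the table when up, 65 mm fully down: then 12 mm above the chute floor alongside, so a second finger at that same height in the channel meets the cutter below its top. Finger centres 45 to 80 mm apart fit.
- key (a joint): How far the key is pressed, m: 0 up, 0.009 fully down. Sprung: 2.5 N to start, 8 N down, plus up to 2 N for the cutter. It raises the plate in the socket by as much as it goes down; at about 0.007 the cutter clears the sill and slides, and unless stopped it is off the open end in under half a second. It springs back when let go.
- cutter_mid (a point): The small doughnut cutter: a plain upright steel cylinder 44 mm in diameter and 28 mm tall with a black knob 16 mm wide and 14 mm high on top, about 150 g. The point is on its axis, 14 mm above its underside; z is its axis, which leans with the chute. It starts in the socket with this point 7 mm above the chute floor level.
- cutter: The same small cutter; origin at the centre of its underside.
- big_cutter: Bystander: larger steel cutter of the same shape, 58 mm in diameter, 50 mm tall with its knob, standing on the dock's plate on the side away from the key. Origin at its underside.
- shaker: Bystander: clear sugar jar with a metal cap, 48 mm in diameter, 85 mm tall, standing on the dock's plate beside the socket, away from the key. Origin at its underside.
- nozzle: Bystander: small steel icing nozzle, a cone 28 mm wide and 42 mm tall, standing on the dock's plate beside the socket, on the key's side. Origin at its underside.
- mug: Bystander: red mug, 80 mm wide, 130 mm tall, on the table at the right. Origin at its underside.
- bowl: Bystander: steel bowl, 150 mm wide, 60 mm tall, on the table at the right. Origin at its underside.
- brush: Bystander: pastry brush lying on the table at the left. Origin at its underside.
- jar: Bystander: amber glass jar with a white lid, 70 mm wide, 110 mm tall, on the table at the left. Origin at its underside.
Not all that is in view belongs to the job. What is shaped like the cutter but green or yellow is not meant.

How it is judged:
By the outcome, as a careful person would: the job done as asked, in the order asked, and still so for the second after the job is handed in, while the arm keeps its last pose, push and grip.
It also fails if it takes over 26 s, if anything falls off the work surface, if the arm or the gripper's body presses on something with over 40 N, if the wrist force passes 120 N, or if a joint passes its speed limit or range.

### The arm

A 7-joint arm with a two-finger parallel gripper is mounted at the origin on the work surface. World frame = base frame: x ahead of the robot, y to its left, z up, the work surface at z = 0. Lengths are in m, angles in rad, forces in N, time in s.
With the tool pointing down it reaches from about 0.4 to 0.9 m from the base axis. Payload 5.5 kg.
Tool frame: the origin (TCP) lies at the very end of the fingers, on their centre line; the grasp point (between the pads) lies arm.tcp_to_grasp behind it (arm.tcp_to_grasp is the distance from the TCP to the grasp point, in m); x points along the fingers, y is the direction in which the jaws open and shut, and the axes are right-handed (so a half turn about x gives the same grasp; the last joint's range is limited). The gripper opens to 92 mm and grips with 3 to 60 N. Pads are 19 mm wide; open, the fingers measure 130 mm over their backs; the gripper's body (75 mm by 190 mm) begins 47 mm behind the grasp point.
Start: joints at [1.47, 0.501, -0.427, 1.55, 0.221, 1.138, -0.21], TCP at [0.231, -0.607, 0.227] pointing down, gripper open.
Joint ranges: [-2.88, 2.88], [-0.31, 2.03], [-1.54, 1.56], [0.2, 2.42], [-1.41, 4.55], [0.19, 2.02], [-2.57, 2.57]. Speed limits (rad/s): [2.57, 2.57, 3.14, 3.14, 3.14, 3.14, 3.14].

### API

Orientations are given as a 3x3 rotation matrix whose columns are the frame's x, y, z axes.
In Python, from plant import get_state, imaging, ticket, arm gives the robot as it stands.
- The arm moves only by the shell command python3 -m crank 'ROWS' [OPENING] [FORCE]. ROWS is JSON, a list of rows, each a list of 2 entries, a list of its own where there are three numbers: the shift along the tool's x, y, z in m, then the turn, a rotation vector about the tool's x, y, z in rad. A call has 1 to 8 rows; each row is the pose to reach, as a shift and turn from the pose measured when the call began, along the tool's axes at that moment; what a row does not reach only later rows make up. A row lasts 1/10 s, in which the tool goes at most 50 mm and 8.59 degrees, less where a joint would pass 70% of its speed; a pose out of reach is approached as far as the arm can. A call with a gripper value outside its range is refused whole. OPENING is the finger opening in m, from 0 to 0.0918, set as the call begins (- or left out, the last holds). The fingers move at their own pace and stop on an object; FORCE is the grip in N (left out, the last holds). Time passes only in rows, so rows that repeat a pose let the fingers close. It gives the time, the measured TCP pose, the force and the opening at its end, in the units of the state.
- get_state(): the state, without advancing time (a new reading comes with each control period).
- imaging.camera(name): name is "scene" or "top"; returns a dict with "color" (400x640x3 uint8, blue, green, red), "vertical_fov" (degrees; the focal length in pixels is half the picture's height over the tangent of half this angle, whatever the lens; pixels are square), "cx", "cy" (the principal point, pixels), "rvec" (rotation vector, rad) and "tvec" (3), from world to camera coordinates, as OpenCV has them. Camera axes: x right, y down, z forward; pixel columns grow to the right and rows downward; lengths in m; the calibration is good to about 2 mm. A picture is of the moment at which its call begins. There is no depth.
- ticket.close_job(): hands the job in, once; it reports no verdict.
The state is a dict: "time_s": time; "joint_pos": joint angles; "qvel": joint speeds; "tau": joint torques, N m; "position": TCP position; "orientation": TCP orientation; "force": force on the tool from outside, world axes, zero at the start; "ft_torque": the same for the moment, N m; "gripper_width": opening from 0.0 (shut) to 1.0 (fully open).
Only numpy, scipy, OpenCV 4.12 (cv2) and the standard library are available. Lean on these libraries where they do the work, as an engineer would, in place of code of your own. Each camera call takes 0.05 s, during which the arm holds its last target. There are 200 camera calls.

## Working session

There is one attempt and no reset: what is moved stays moved. The work goes in short steps, Python scripts to look and compute and a shell command to move; the robot and the scene stay as the last step left them, time stands still between calls to the robot, and variables do not carry over. Pictures are saved under pics/ and viewed, about 8 in all and at most 12, crops included, and the job is handed in when it is done.

```bash
mkdir -p pics; ls
cat > h.py <<'E'
import numpy as np, cv2
from plant import get_state, imaging, ticket, arm
def shot(n,fn=None):
    c=imaging.camera(n)
    if fn: cv2.imwrite('pics/'+fn,c['color'])
    return c
def K(c):
    f=200/np.tan(np.radians(c['vertical_fov'])/2)
    return np.array([[f,0,c['cx']],[0,f,c['cy']],[0,0,1.]])
def proj(c,P):
    return cv2.projectPoints(np.array(P,float).reshape(-1,3),np.array(c['rvec']),np.array(c['tvec']),K(c),None)[0].reshape(-1,2)
def ray(c,uv):
    R=cv2.Rodrigues(np.array(c['rvec']))[0];o=-R.T@np.array(c['tvec']).ravel()
    d=R.T@np.linalg.inv(K(c))@np.array([uv[0],uv[1],1.]);return o,d/np.linalg.norm(d)
def onz(c,uv,z):
    o,d=ray(c,uv);return o+d*(z-o[2])/d[2]
def tri(c1,u1,c2,u2):
    o1,d1=ray(c1,u1);o2,d2=ray(c2,u2)
    s=np.linalg.lstsq(np.c_[d1,-d2],o2-o1,rcond=None)[0]
    a,b=o1+d1*s[0],o2+d2*s[1];return (a+b)/2,np.linalg.norm(a-b)
E
python3 - <<'E'
from h import *
import pickle
S=shot('scene','s0.png');T=shot('top','t0.png')
pickle.dump((S,T),open('c0.pkl','wb'))
for c in (S,T): print({k:v for k,v in c.items() if k!='color'}, ray(c,(c['cx'],c['cy'])))
print(get_state(), arm.tcp_to_grasp)
E
```

```text
pics
{'vertical_fov': 56.78812211646129, 'cx': 323.34976344533936, 'cy': 200.31260108299804, 'rvec': array([ 1.91035614,  1.29707691, -0.6340528 ]), 'tvec': array([-0.20711597, -0.24389174,  1.72027182])} (array([ 1.47861087, -0.3671824 ,  0.86058255]), array([-0.73429261,  0.29340822, -0.61214866]))
{'vertical_fov': 43.39226035172898, 'cx': 315.5633015201218, 'cy': 199.56957650069327, 'rvec': array([ 2.17382868, -2.12230406,  0.16904467]), 'tvec': array([-0.00758289,  0.52506301,  1.3229206 ])} (array([0.32348703, 0.01428078, 1.38600858]), array([ 0.14802452, -0.00680543, -0.98896028]))
{'time_s': 0.1, 'joint_pos': array([ 1.47021541,  0.50177069, -0.42682567,  1.55135548,  0.2207951 ,
        1.13832786, -0.21029675]), 'qvel': array([ 5.30969050e-04, -1.06272461e-03, -6.16090880e-05, -1.73707748e-03,
        8.43474822e-04,  9.96156470e-04,  1.05978324e-03]), 'tau': array([-1.01037225e-02, -5.67872286e+01, -5.83827987e+00, -2.79910737e+01,
       -6.89477054e-02,  2.41135864e-02,  7.50228355e-05]), 'position': array([ 0.23101977, -0.60686429,  0.22576911]), 'orientation': array([[-5.75529568e-04,  3.55872784e-01, -9.34534232e-01],
       [ 1.71176303e-03, -9.34532667e-01, -3.55873243e-01],
       [-9.99998369e-01, -1.80451672e-03, -7.13186937e-05]]), 'force': array([ 0.39771851,  0.77632116, -0.24634604]), 'ft_torque': array([-0.00670879,  0.02117261, -0.00578995]), 'gripper_width': 0.9984368686334579} 0.0188
```

View pics/s0.png

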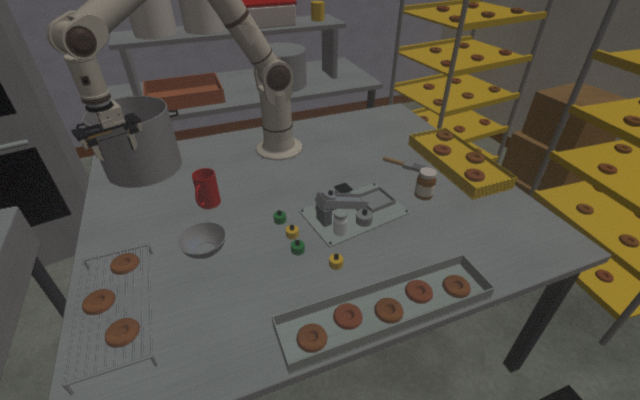

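View pics/t0.png

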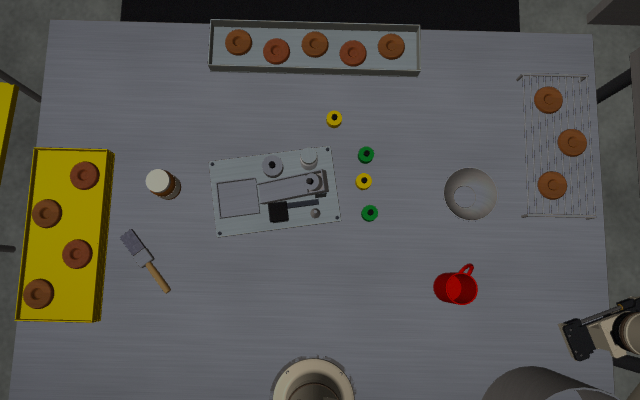

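Dock seen in top view near (275,192): cutter in its socket at about (313,182), key at (278,212), nozzle at (315,213), shaker at (309,158), big cutter at (272,165), and green and yellow decoys at right outside the dock. I'll enlarge to confirm.

Run:
```python
from h import *
import pickle
S,T=pickle.load(open('c0.pkl','rb'))
a=cv2.resize(T['color'][140:245,200:350],None,fx=5.3,fy=5.3,interpolation=cv2.INTER_CUBIC)
cv2.imwrite('pics/t0c.png',cv2.convertScaleAbs(a,alpha=1.5))
b=cv2.resize(S['color'][170:245,295:415],None,fx=6.6,fy=6.6,interpolation=cv2.INTER_CUBIC)
cv2.imwrite('pics/s0c.png',cv2.convertScaleAbs(b,alpha=1.5))
```

```text
(no output)
```

View pics/t0c.png

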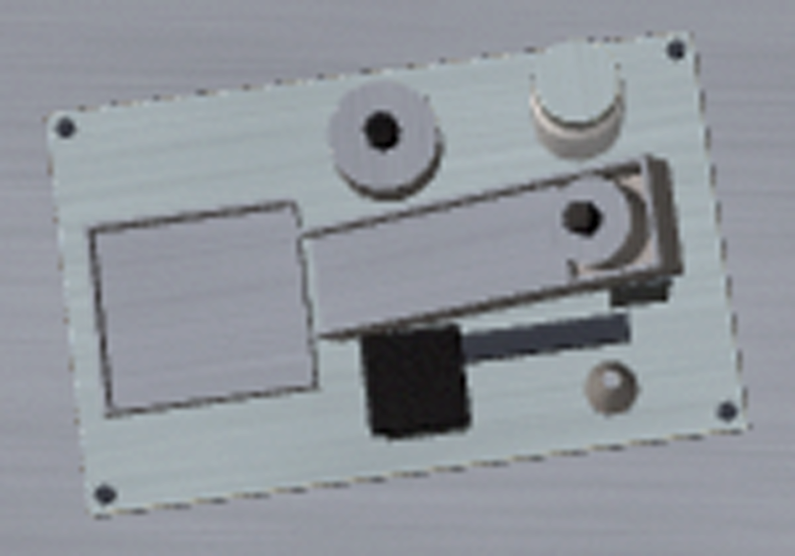

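View pics/s0c.png

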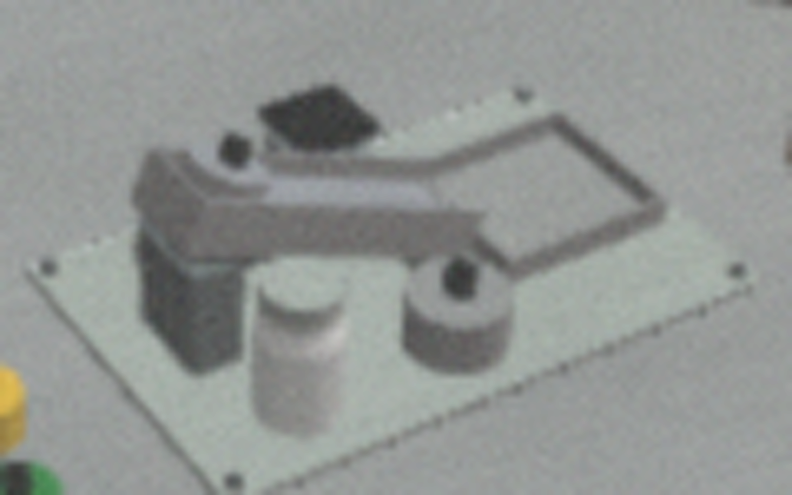

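The small plain steel cutter with the black knob sits in the socket (top crop 582,218 and scene crop 235,150). The green and yellow ones stand outside the dock, and the big cutter stands on the plate at top crop (383,135). Next I triangulate the knob, key and chute end.

Run:
```python
from h import *
import pickle
S,T=pickle.load(open('c0.pkl','rb'))
t=lambda p:(200+(p[0]+.5)/5.3-.5,140+(p[1]+.5)/5.3-.5)
s=lambda p:(295+(p[0]+.5)/6.6-.5,170+(p[1]+.5)/6.6-.5)
def blob(c,x0,y0,x1,y1,th):
    m=(c['color'][y0:y1,x0:x1].max(2)<th).astype(np.uint8)
    n,l,st,ce=cv2.connectedComponentsWithStats(m)
    for i in range(1,n):
        if st[i,4]>8: print(st[i]+[x0,y0,0,0,0],ce[i]+[x0,y0])
print('top dark');blob(T,255,160,335,235,38)
print('scene dark');blob(S,310,175,385,220,45)
P={'keyctr':((416,379),(321,119)),'knob':((580,216),(235,150)),'bigknob':((381,130),(460,277)),
'endA':((303,238),(485,215)),'endB':((322,338),(432,165)),
'boltBR':((677,50),(233,482)),'boltBL':((65,128),(737,271)),'boltFR':((728,411),(48,268)),'boltFL':((105,494),(523,95))}
for k,(a,b) in P.items():
    p,e=tri(T,t(a),S,s(b));print(k,p.round(4),'gap',round(e,4))
```

```text
top dark
[269 161   6   7  32] [271.5625  164.34375]
[307 179   6   5  21] [309.9047619  181.14285714]
[315 193  11   5  35] [320.25714286 194.94285714]
[268 201  21  22 367] [277.99455041 211.56675749]
scene dark
[336 184  15   8  60] [342.3        187.88333333]
keyctr [0.4878 0.1048 0.0713] gap 0.0034
knob [0.5618 0.0236 0.1232] gap 0.0003
bigknob [0.6178 0.1276 0.0511] gap 0.0016
endA [0.5635 0.1684 0.0405] gap 0.0061
endB [0.5128 0.1587 0.0416] gap 0.0106
boltBR [ 0.6746 -0.0238  0.0087] gap 0.0024
boltBL [0.6241 0.2977 0.0086] gap 0.0017
boltFR [ 0.4824 -0.0543  0.0089] gap 0.0021
boltFL [0.4316 0.2668 0.0086] gap 0.002
```

```bash
cat >> h.py <<'E'
from scipy.spatial.transform import Rotation as Ro
dh=np.array([-.1555,.9878,0]);dh/=np.linalg.norm(dh)
yh=np.array([-dh[1],dh[0],0]);th=.40
ex=dh*np.cos(th)-np.array([0,0,np.sin(th)]);n=np.cross(ex,yh)
O=np.array([.5637,.0113,.098])
def ch(x,y,z): return O+ex*x+yh*y+n*z
X=-n;Y=-yh;Rt=np.c_[X,Y,np.cross(X,Y)]
press=ch(.103,.030,.0117)
def go(p,R=Rt):
    s=get_state();Rc=np.array(s['orientation']);d=Rc.T@(p-s['position']);r=Ro.from_matrix(Rc.T@R).as_rotvec()
    print('t',round(s['time_s'],2),'pos',s['position'].round(4),'F',s['force'].round(1),'shift',d.round(4),'rot',r.round(3),'|d|',np.linalg.norm(d).round(3),'deg',np.degrees(np.linalg.norm(r)).round(1))
E
python3 - <<'E'
from h import *
import pickle
S,T=pickle.load(open('c0.pkl','rb'))
print(press,Rt.round(3),proj(T,[ch(.115,0,0),ch(.115,.06,.011)]),proj(S,[ch(.115,0,0)]))
print('mug',onz(T,(455,290),.13),'bowl',onz(T,(470,193),.06))
go(np.array([.46,-.25,.28])); go(press+[0,0,.12])
E
```

```text
[0.51860374 0.1048508  0.06866632] [[ 0.061  0.988  0.143]
 [-0.385  0.156 -0.91 ]
 [-0.921 -0.     0.389]] [[274.53590733 189.63387787]
 [275.39345372 211.34456444]] [[352.23210629 200.16604172]]
mug [ 0.29446001 -0.34355243  0.13      ] bowl [ 0.55001859 -0.40840259  0.06      ]
t 0.1 pos [ 0.231  -0.6069  0.2258] F [ 0.4  0.8 -0.2] shift [-0.0538 -0.2521 -0.341 ] rot [-1.343 -0.337  0.274] |d| 0.427 deg 80.9
t 0.1 pos [ 0.231  -0.6069  0.2258] F [ 0.4  0.8 -0.2] shift [ 0.0382 -0.5627 -0.522 ] rot [-1.343 -0.337  0.274] |d| 0.769 deg 80.9
```

```bash
R='[[-0.054,-0.252,-0.341],[-1.343,-0.337,0.274]]'; : ; python3 -m crank '[[[-0.054,-0.252,-0.341],[-1.343,-0.337,0.274]],[[-0.054,-0.252,-0.341],[-1.343,-0.337,0.274]],[[-0.054,-0.252,-0.341],[-1.343,-0.337,0.274]],[[-0.054,-0.252,-0.341],[-1.343,-0.337,0.274]],[[-0.054,-0.252,-0.341],[-1.343,-0.337,0.274]],[[-0.054,-0.252,-0.341],[-1.343,-0.337,0.274]],[[-0.054,-0.252,-0.341],[-1.343,-0.337,0.274]],[[-0.054,-0.252,-0.341],[-1.343,-0.337,0.274]]]' 0.042; python3 -c "
from h import *
go(press+[0,0,.12]);print(get_state()['joint_pos'].round(2),get_state()['gripper_width'])"
```

```text
time_s: 0.9
position: [0.446, -0.2712, 0.2772]
orientation: [[0.019, 0.999, -0.05], [-0.343, -0.04, -0.939], [-0.939, 0.035, 0.341]]
force: [1.1, -0.4, -0.3]
gripper_width: 0.463
t 0.9 pos [ 0.446  -0.2712  0.2772] F [ 1.1 -0.4 -0.3] shift [-0.0442  0.0544 -0.3868] rot [-0.195 -0.048  0.039] |d| 0.393 deg 11.7
[ 1.    0.16 -0.8   1.96  0.54  1.04 -0.11] 0.46252757883679935
```

```bash
python3 -m crank '[[[-0.044,0.054,-0.387],[-0.195,-0.048,0.039]],[[-0.044,0.054,-0.387],[-0.195,-0.048,0.039]],[[-0.044,0.054,-0.387],[-0.195,-0.048,0.039]],[[-0.044,0.054,-0.387],[-0.195,-0.048,0.039]],[[-0.044,0.054,-0.387],[-0.195,-0.048,0.039]],[[-0.044,0.054,-0.387],[-0.195,-0.048,0.039]],[[-0.044,0.054,-0.387],[-0.195,-0.048,0.039]],[[-0.044,0.054,-0.387],[-0.195,-0.048,0.039]]]'; python3 -c "
from h import *
go(press+[0,0,.05]);print(get_state()['joint_pos'].round(2),get_state()['gripper_width'])"
```

```text
time_s: 1.7
position: [0.5181, 0.1072, 0.1873]
orientation: [[0.06, 0.988, 0.144], [-0.385, 0.156, -0.91], [-0.921, -0.001, 0.389]]
force: [0.5, -0.8, -0.2]
gripper_width: 0.461
t 1.7 pos [0.5181 0.1072 0.1873] F [ 0.5 -0.8 -0.2] shift [ 0.0642  0.0002 -0.0245] rot [ 0.    -0.     0.001] |d| 0.069 deg 0.0
[ 0.2   0.55 -0.92  1.85  0.8   1.31 -0.9 ] 0.46114407583081796
```

```bash
python3 -m crank '[[[0.045,0,-0.017],[0,0,0]],[[0.064,0,-0.0245],[0,0,0]],[[0.087,0,-0.034],[0,0,0]],[[0.087,0,-0.034],[0,0,0]],[[0.087,0,-0.034],[0,0,0]]]'
python3 - <<'E'
from h import *
go(press)
S=shot('scene');T=shot('top')
a=cv2.resize(T['color'][140:245,200:350],None,fx=5.3,fy=5.3,interpolation=cv2.INTER_CUBIC)
cv2.imwrite('pics/t1.png',cv2.convertScaleAbs(a,alpha=1.7))
b=cv2.resize(S['color'][160:235,305:425],None,fx=6.6,fy=6.6,interpolation=cv2.INTER_CUBIC)
cv2.imwrite('pics/s1.png',cv2.convertScaleAbs(b,alpha=1.7))
s=get_state();R=np.array(s['orientation']);p=s['position']
for y in(.03,-.03):
  print((proj(S,[p+R[:,1]*y])-[305,160])*6.6,(proj(T,[p+R[:,1]*y])-[200,140])*5.3)
E
```

```text
time_s: 2.2
position: [0.5182, 0.1035, 0.0943]
orientation: [[0.058, 0.988, 0.143], [-0.386, 0.154, -0.91], [-0.921, -0.002, 0.39]]
force: [-0.1, -0.2, 1.0]
gripper_width: 0.458
t 2.2 pos [0.5182 0.1035 0.0943] F [-0.1 -0.2  1. ] shift [ 0.0231  0.0006 -0.0112] rot [-0.     0.001  0.002] |d| 0.026 deg 0.1
[[304.99979751 206.65768922]] [[403.4215791  245.64974462]]
[[243.37164931 150.51356517]] [[418.19242187 365.75076027]]
```

View pics/s1.png

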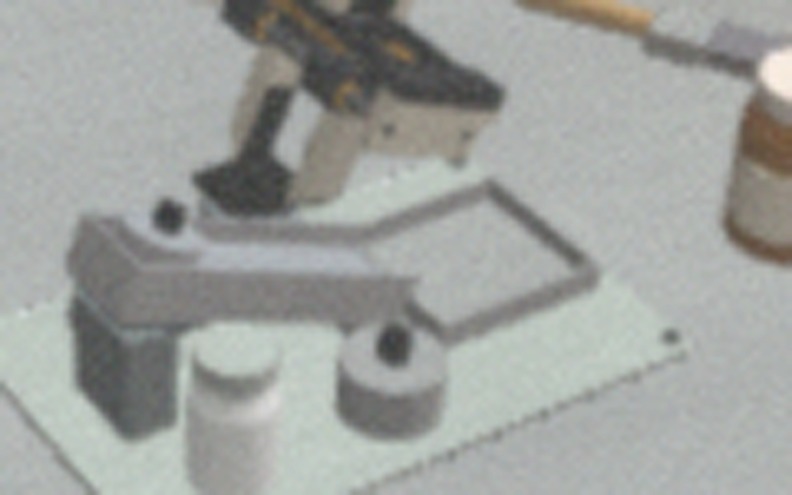

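View pics/t1.png

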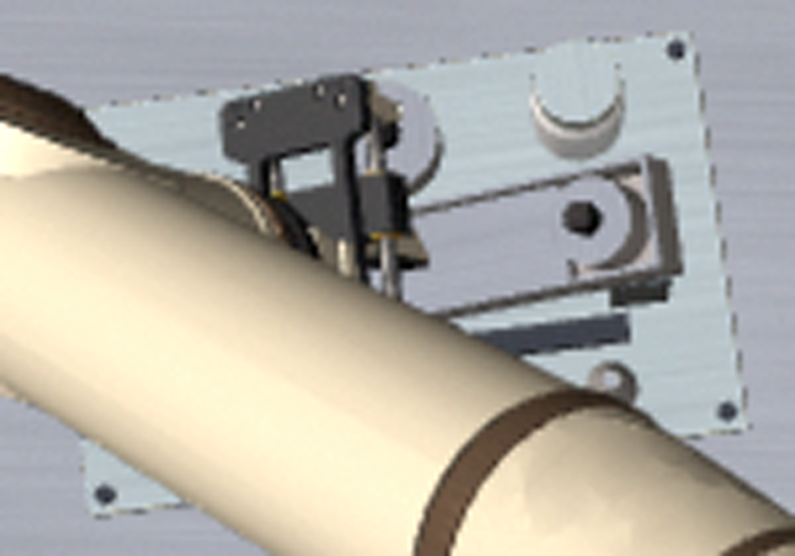

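The channel finger (scene crop 320,195) is over the channel floor and the key finger (245,165) is over the black key. Cutter is still socketed. I'll lower to just above the key and check.

```bash
python3 -m crank '[[[0.006,0,-0.003],[0,0,0]],[[0.012,0.001,-0.0065],[0,0,0]],[[0.012,0.001,-0.0065],[0,0,0]]]'; python3 -c "
from h import *
go(press-[0,0,.003])"
```

```text
time_s: 2.6
position: [0.5199, 0.1054, 0.0814]
orientation: [[0.061, 0.988, 0.142], [-0.385, 0.154, -0.91], [-0.921, 0.001, 0.39]]
force: [-0.5, -0.2, -0.1]
gripper_width: 0.46
t 2.6 pos [0.5199 0.1054 0.0814] F [-0.5 -0.2 -0.1] shift [ 0.0147 -0.0014 -0.0058] rot [-0.002  0.    -0.   ] |d| 0.016 deg 0.1
```

```bash
python3 -m crank '[[[0.005,-0.001,-0.002],[0,0,0]],[[0.010,-0.001,-0.004],[0,0,0]],[[0.0145,-0.001,-0.006],[0,0,0]],[[0.0145,-0.001,-0.006],[0,0,0]],[[0.0145,-0.001,-0.006],[0,0,0]]]'
python3 - <<'E'
from h import *
go(press-[0,0,.003])
S=shot('scene')
b=cv2.resize(S['color'][160:235,305:425],None,fx=6.6,fy=6.6,interpolation=cv2.INTER_CUBIC)
cv2.imwrite('pics/s2.png',cv2.convertScaleAbs(b,alpha=1.7))
E
```

```text
time_s: 3.1
position: [0.52, 0.1057, 0.0677]
orientation: [[0.064, 0.988, 0.142], [-0.386, 0.155, -0.909], [-0.92, 0.003, 0.391]]
force: [-2.2, 2.1, 16.2]
gripper_width: 0.455
t 3.1 pos [0.52   0.1057 0.0677] F [-2.2  2.1 16.2] shift [ 0.0021 -0.0015 -0.0002] rot [-0.002  0.002 -0.003] |d| 0.003 deg 0.2
```

View pics/s2.png

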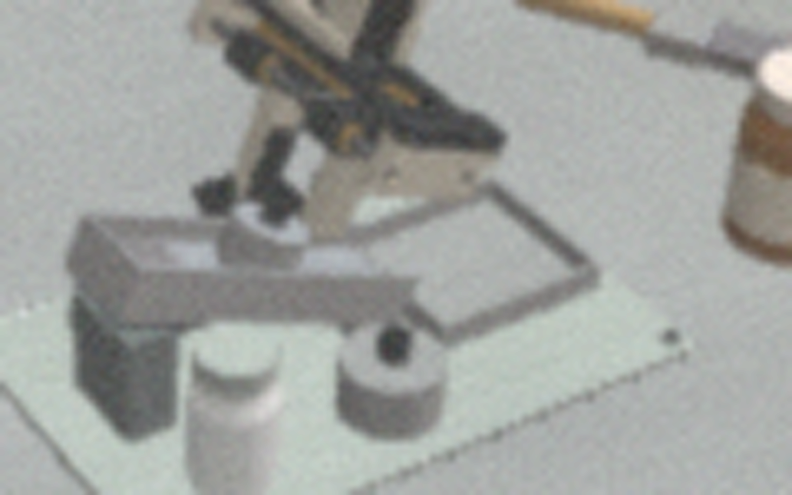

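The cutter has popped and stands upright against the channel finger (scene crop 265,235); the socket is empty and the bystanders are in place. At 16 N the key is on its stop. I'll hold with the same push and check that the cutter stays put.

```bash
python3 -m crank '[[[0.0025,0,-0.001],[0,0,0]],[[0.0025,0,-0.001],[0,0,0]],[[0.0025,0,-0.001],[0,0,0]],[[0.0025,0,-0.001],[0,0,0]],[[0.0025,0,-0.001],[0,0,0]],[[0.0025,0,-0.001],[0,0,0]]]'
python3 - <<'E'
from h import *
go(press-[0,0,.003])
S=shot('scene');T=shot('top')
b=cv2.resize(S['color'][160:235,305:425],None,fx=6.6,fy=6.6,interpolation=cv2.INTER_CUBIC)
a=cv2.resize(T['color'][160:235,240:360],None,fx=6.6,fy=6.6,interpolation=cv2.INTER_CUBIC)
for x in (.060,.065,.070,.075): print(x,'knob mid scene crop',(proj(S,[ch(x,0,.035)])-[305,160])*6.6,'top rim ctr',(proj(S,[ch(x,0,.028)])-[305,160])*6.6)
cv2.imwrite('pics/s3.png',cv2.convertScaleAbs(np.vstack([b,a])[:, :],alpha=1.7)[:,:]) if 0 else cv2.imwrite('pics/s3.png',cv2.resize(cv2.convertScaleAbs(np.vstack([b,a]),alpha=1.7),None,fx=.6,fy=.6))
E
```

```text
time_s: 3.75
position: [0.5202, 0.1057, 0.0674]
orientation: [[0.065, 0.988, 0.141], [-0.389, 0.155, -0.908], [-0.919, 0.004, 0.394]]
force: [-5.1, 0.7, 20.4]
gripper_width: 0.459
t 3.75 pos [0.5202 0.1057 0.0674] F [-5.1  0.7 20.4] shift [ 0.0018 -0.0017 -0.0001] rot [-0.002  0.005 -0.004] |d| 0.002 deg 0.4
0.06 knob mid scene crop [[257.92971273 205.70773104]] top rim ctr [[253.11015    217.22992508]]
0.065 knob mid scene crop [[265.18283689 206.05962727]] top rim ctr [[260.35863693 217.55351596]]
0.07 knob mid scene crop [[272.40131712 206.4098427 ]] top rim ctr [[267.57257899 217.87556467]]
0.075 knob mid scene crop [[279.58540104 206.75838934]] top rim ctr [[274.75222254 218.19608221]]
```

View pics/s3.png

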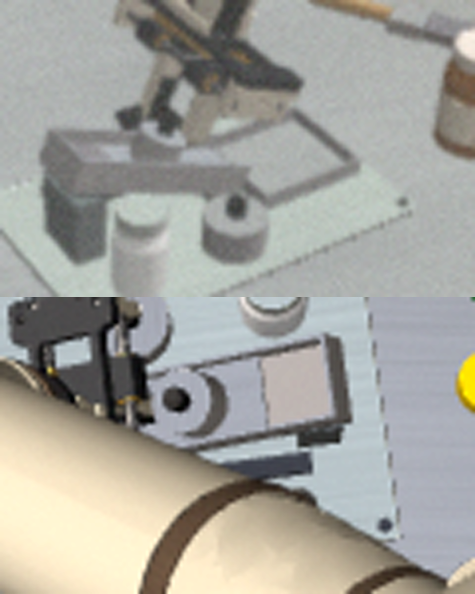

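The cutter is unmoved and upright: its knob at scene crop (280,205) puts its axis about 75 mm down the chute. In the top view the whole socket plate is uncovered and there is floor between it and the cutter. Handing in.

```bash
python3 -c "
from plant import ticket;print(ticket.close_job())"
```

```text
the job is handed in; nothing more can be done
None
```

The cutter is out of its spring dock and resting upright on the chute against one finger, with the other finger still holding the key down; I handed the job in that way.

**What I did:** I tilted the gripper 0.40 rad to match the chute and set the fingers about 60 mm apart. With one fingertip over the channel and the other over the key, I pressed straight down, so the channel finger was in the cutter's path before it popped.

**Last checks, at 3.75 s:**
- **Key:** the upward force was 20 N, against at most 10 N from the spring and cutter. I take that as the key being on its stop; I did not read the key joint directly.
- **Cutter:** its axis is about 75 mm down the chute, so its back edge is near 53 mm (the socket ends at 25 mm) and its front near 97 mm (the open end is at 165 mm). It had not moved visibly over the last 0.65 s.
- **Bystanders:** the shaker, big cutter and amber jar look untouched. In the last top view the forearm partly hides the nozzle. I did not re-view the mug or bowl, though I planned the path to pass above them.

**Disagreements:** the dock's position worked out from the key and from the cutter's knob differed by about 3.5 mm, so I used the mean. The rays I used for the chute's end corners missed each other by 6 to 11 mm, so I used those only as a rough check.

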